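# File the waiting filter carrier in the tightest rack slot that takes it

### The arm

A 7-joint arm with a two-finger parallel gripper is mounted at the origin on the work surface. World frame = base frame: x ahead of the robot, y to its left, z up, the work surface at z = 0. Lengths are in m, angles in rad, forces in N, time in s.
With the tool pointing down it reaches from about 0.4 to 0.85 m from the base axis. Payload 10.4 kg.
Tool frame: the origin (TCP) lies between the finger pads; the fingertips stand manip.tcp_to_tips ahead of it and the grasp point (between the pads) lies 2 mm behind it (manip.tcp_to_tips is the distance from the TCP to the fingertips, in m); y points along the fingers, z is the direction in which the jaws open and shut, and the axes are right-handed (so a half turn about y gives the same grasp; the last joint's range is limited). The gripper opens to 85 mm and grips with 20 to 120 N. Pads are 22 mm wide; open, the fingers measure 114 mm over their backs; the gripper's body (76 mm by 85 mm) begins 54 mm behind the grasp point. The pads swing forward as they close: fully open they stand 13 mm farther back than shut.
Start: joints at [1.139, 0.332, -0.065, 1.46, 0.022, 1.35, -0.088], TCP at [0.248, -0.574, 0.248] pointing down, gripper open.
Joint ranges: [-2.6, 2.6], [-0.5, 2.12], [-1.47, 1.34], [0.16, 2.42], [-1.27, 4.41], [0.06, 2.06], [-2.6, 2.6]. Speed limits (rad/s): [2.22, 2.22, 2.79, 2.79, 3.14, 3.14, 3.14].

### API

Orientations are given as a unit quaternion [x, y, z, w].
In Python, from workcell import manip gives the robot as it stands. The module is installed in compiled form; this text tells all that it offers.
- The arm moves only by the tool move_arm, never from a script. Its argument "increments" is a list of rows, each an object with "offset": the shift along the tool's x, y, z in m, a list of three; "yaw": the turn about the tool's y in degrees; "jaw": the closure in counts, from 0 (fully open) to 255 (shut). In form: [{"offset": [tx, ty, tz], "yaw": yaw, "jaw": jaw}, ...]. A call has 1 to 10 rows; each row is the pose to reach, as a shift and turn from the pose measured when the call began, along the tool's axes at that moment; what a row does not reach only later rows make up. A row lasts 1/12 s, in which the tool goes at most 41.7 mm and 7.16 degrees, less where a joint would pass 70% of its speed; a pose out of reach is approached as far as the arm can. A call with a gripper value outside its range is refused whole. The fingers move at their own pace and stop on an object; "squeeze" is the grip in N (left out, the last holds). Time passes only in rows, so rows that repeat a pose let the fingers close. It gives the time, the measured TCP pose, the force and the opening at its end, in the units of the state.
- manip.get_obs(): the state, without advancing time (a new reading comes with each control period).
- manip.camera(name): name is "scene" or "top"; returns a dict with "pixels" (400x640x3 uint8, red, green, blue), "depth" (400x640 float32, m along the optical axis (not along the pixel's ray), 0 where there is no reading), "intrinsics" (3x3 intrinsics, pixels), "R" (3x3) and "t" (3): a world point X has camera coordinates R X + t. Camera axes: x right, y down, z forward; pixel columns grow to the right and rows downward; lengths in m; the calibration is good to about 2 mm. A picture is of the moment at which its call begins.
- manip.hand_in(): hands the job in, once; it reports no verdict.
Trained networks look in a picture, given as the dict that the camera call returned (one of the last four; its "shot" number tells which), for a name from the list of things; names that differ only in an ending like _2 or _b are one class to them, and where a whole thing is asked for, a point or a joint stands for the part that bears it (a point fixed in the world has none). Each returns a list of dicts, best first, with "confidence" (0 to 1); they miss things now and then, are a little off and sometimes report something else, mostly with a low value. They report only what shows in the picture. A call takes as long as a camera call. They do not tell look-alikes from the thing itself.
- manip.recognise(picture, query): "bbox" ([left, top, right, bottom] in pixels, round what is visible of it).
- manip.spot_point(picture, query): "centre" ([column, row] in pixels: a listed point, or the origin of a listed thing).
The state is a dict: "clock": time; "joint_pos": joint angles; "joint_velocities": joint speeds; "tau": joint torques, N m; "position": TCP position; "ee_rot": TCP orientation; "ft_force": force on the tool from outside, world axes, zero at the start; "torque": the same for the moment, N m; "grip_width": opening from 0.0 (shut) to 1.0 (fully open).
Only numpy, scipy, OpenCV 4.12 (cv2) and the standard library are available. Lean on these libraries where they do the work, as an engineer would, in place of code of your own. Each camera call takes 0.05 s, during which the arm holds its last target. There are 200 camera calls.

### The job

Take the filter carrier waiting in the orange-framed pocket and stand it in the graded metal rack, in the narrowest slot that its foot will enter. Feel your way along the slots with a light touch, never forcing the foot, and lower it fully home, shoulder flat on the rack, before letting go. Leave the other two carriers, the vial and the slide mailer where they are.

Things in the scene. Friction and masses are not known exactly. Their poses are not given: they have to be found in the camera images.
- carrier_a: one of 3 look-alike filter carriers, origin below the grip's centre, level with the foot's underside, z up. Steel foot 40 mm long (x), z 0-20 mm, 8, 12.5 or 17 mm thick (y): differs per carrier, unmarked, found by trying; it sits up to 3 mm off the origin in y, unknown way. Black shoulder 60 x 34 mm (x, y), z 20-28, stops on the rack top. Glass 8 mm thick, z 28-60. Metal grip 42 x 14 mm (x, y), z 60-86, pinch across y. 0.1-0.2 kg
- carrier_b: one of 3 look-alike filter carriers, origin below the grip's centre, level with the foot's underside, z up. Steel foot 40 mm long (x), z 0-20 mm, 8, 12.5 or 17 mm thick (y): differs per carrier, unmarked, found by trying; it sits up to 3 mm off the origin in y, unknown way. Black shoulder 60 x 34 mm (x, y), z 20-28, stops on the rack top. Glass 8 mm thick, z 28-60. Metal grip 42 x 14 mm (x, y), z 60-86, pinch across y. 0.1-0.2 kg
- carrier_c: one of 3 look-alike filter carriers, origin below the grip's centre, level with the foot's underside, z up. Steel foot 40 mm long (x), z 0-20 mm, 8, 12.5 or 17 mm thick (y): differs per carrier, unmarked, found by trying; it sits up to 3 mm off the origin in y, unknown way. Black shoulder 60 x 34 mm (x, y), z 20-28, stops on the rack top. Glass 8 mm thick, z 28-60. Metal grip 42 x 14 mm (x, y), z 60-86, pinch across y. 0.1-0.2 kg
- park: fixed grey parking block, 80 x 220 mm (x, y), 32 mm high; origin at the centre of its underside. Three equal pockets 46 x 26 mm (x, y), 24 mm deep, at y = +76, 0, -76 mm, each with a carrier, shoulder on the block's top, axes along the block's within 2 degrees. The pocket at y = +76 is framed in orange: its carrier is the one to file
- waiting (a point): centre of the mouth of the orange-framed pocket, at the block's top face (32 mm up)
- rack: fixed rigid aluminium rack, 80 x 142 mm (x, y), 32 mm high; origin at the centre of its underside. Five slots in a row along y, long side along x, narrowing from 23 mm at its +y end to 5 mm at its -y end, with flat lands 12 mm wide between them and outside the end ones; slot edges are square
- slot1 (a point): centre of the mouth of slot 1 of the rack, at the rack's top face (32 mm up, rack y = -56.5 mm); 5 mm wide (y), 44 mm long (x), 24 mm deep; axes as the rack's
- slot2 (a point): centre of the mouth of slot 2 of the rack, at the rack's top face (32 mm up, rack y = -37.25 mm); 9.5 mm wide (y), 44 mm long (x), 24 mm deep; axes as the rack's
- slot3 (a point): centre of the mouth of slot 3 of the rack, at the rack's top face (32 mm up, rack y = -13.5 mm); 14 mm wide (y), 44 mm long (x), 24 mm deep; axes as the rack's
- slot4 (a point): centre of the mouth of slot 4 of the rack, at the rack's top face (32 mm up, rack y = 14.75 mm); 18.5 mm wide (y), 44 mm long (x), 24 mm deep; axes as the rack's
- slot5 (a point): centre of the mouth of slot 5 of the rack, at the rack's top face (32 mm up, rack y = 47.5 mm); 23 mm wide (y), 44 mm long (x), 24 mm deep; axes as the rack's
- vial: small closed amber bottle, 32 mm across, 70 mm tall, standing; origin at the centre of its underside. A bystander
- mailer: closed blue and white slide mailer, a flat box 30 x 82 mm (x, y), 23 mm high; origin at the centre of its underside. A bystander
Things that resemble listed ones, but are neither listed nor needed, are in the scene too. What is shaped like the carrier_a but red is not meant.

How it is judged:
On the way, in this order (a step that is already met when the one before it is completed fails the run):
1. the waiting carrier has been lifted out of the orange-framed pocket and carried clear of it (6 cm) (distance between each of carrier_a, carrier_b, carrier_c and waiting above 0.06 m), for 0.1 s.
2. a carrier is seated in the narrowest slot that takes its foot, upright, shoulder within 3 mm of the rack's top, while the fingers still hold it (((z of carrier_a in the frame of slot2 below -0.017 m and horizontal distance between carrier_a and slot2 below 0.007 m and angle between carrier_a's own z axis and vertical below 0.06 rad and contact force between the fingers and carrier_a above 0.5 N) or (z of carrier_b in the frame of slot3 below -0.017 m and horizontal distance between carrier_b and slot3 below 0.007 m and angle between carrier_b's own z axis and vertical below 0.06 rad and contact force between the fingers and carrier_b above 0.5 N) or (z of carrier_c in the frame of slot4 below -0.017 m and horizontal distance between carrier_c and slot4 below 0.007 m and angle between carrier_c's own z axis and vertical below 0.06 rad and contact force between the fingers and carrier_c above 0.5 N))), for 0.1 s.
At the end, for the whole second after the job is handed in: The carrier from the orange-framed pocket rests in the narrowest slot taking its foot (8 mm foot: slot 2; 12.5: slot 3; 17: slot 4), foot at least 18 mm deep, within 7 mm of the slot centre, 0.06 rad of upright. The other two are within 12 mm of their starts, not in the orange frame (((z of carrier_a in the frame of slot2 below -0.018 m and horizontal distance between carrier_a and slot2 below 0.007 m and angle between carrier_a's own z axis and vertical below 0.06 rad and linear speed of carrier_a below 0.01 m/s and horizontal distance between each of carrier_b, carrier_c and waiting above 0.05 m and distance of each of carrier_b, carrier_c from where it was at the start of the episode below 0.012 m) or (z of carrier_b in the frame of slot3 below -0.018 m and horizontal distance between carrier_b and slot3 below 0.007 m and angle between carrier_b's own z axis and vertical below 0.06 rad and linear speed of carrier_b below 0.01 m/s and horizontal distance between each of carrier_a, carrier_c and waiting above 0.05 m and distance of each of carrier_a, carrier_c from where it was at the start of the episode below 0.012 m) or (z of carrier_c in the frame of slot4 below -0.018 m and horizontal distance between carrier_c and slot4 below 0.007 m and angle between carrier_c's own z axis and vertical below 0.06 rad and linear speed of carrier_c below 0.01 m/s and horizontal distance between each of carrier_a, carrier_b and waiting above 0.05 m and distance of each of carrier_a, carrier_b from where it was at the start of the episode below 0.012 m))); the robot touches nothing.
It fails at once if a carrier is pressed against the rack with more than 30 N (contact force between any of carrier_a, carrier_b, carrier_c and rack above 30 N).
It fails at once if the vial is moved more than 2 cm (distance of vial from where it was at the start of the episode above 0.02 m).
It fails at once if the slide mailer is moved more than 2 cm (distance of mailer from where it was at the start of the episode above 0.02 m).
It also fails if it takes over 54 s, if anything falls off the work surface, if the arm or the gripper's body presses on something with over 40 N, if the wrist force passes 120 N, or if a joint passes its speed limit or range.

## Working session

There is one attempt and no reset: what is moved stays moved. The work goes in short steps, Python scripts to look and compute and a tool call to move; the robot and the scene stay as the last step left them, time stands still between calls to the robot, and variables do not carry over. Pictures are saved under pics/ and viewed, about 8 in all and at most 12, crops included, and the job is handed in when it is done.

Besides the shell and the picture viewer there is one more tool, called after "Request:" by a JSON object that holds its "api" and its "payload", one argument or row to a line. move_arm: Moves the arm, as the interface text tells. Its arguments: {"type":"object","properties":{"increments":{"type":"array","items":{"type":"object","properties":{"offset":{"type":"array","items":{"type":"number"}},"yaw":{"type":"number"},"jaw":{"type":"number"}}}},"squeeze":{"type":"number"}},"required":["increments"]}

```bash
mkdir -p pics; cat > h.py <<'E'
import numpy as np, cv2
from workcell import manip
def save(p,name,crop=None,scale=1):
    im=p["pixels"][:,:,::-1]
    if crop: l,t,r,b=crop; im=im[t:b,l:r]
    cv2.imwrite(f"pics/{name}.png",cv2.resize(im,None,fx=scale,fy=scale,interpolation=cv2.INTER_CUBIC))
def cloud(p):
    K=p["intrinsics"];d=p["depth"];v,u=np.mgrid[:400,:640]
    c=np.stack([(u-K[0,2])/K[0,0]*d,(v-K[1,2])/K[1,1]*d,d],-1)
    return (c-p["t"])@p["R"]
def ray(p,u,v,z):
    "world point at height z on pixel's ray"
    d=np.linalg.inv(p["intrinsics"])@[u,v,1]@p["R"]; o=-p["R"].T@p["t"]
    return o+d*(z-o[2])/d[2]
E
python3 - <<'E'
from h import *
print(manip.get_obs(), manip.tcp_to_tips)
for n in("top","scene"):
    p=manip.camera(n);save(p,n)
    print(n,-p["R"].T@p["t"],p["R"].round(3).tolist(),p["intrinsics"][0,0])
    for q in("park","rack","carrier_a","vial","mailer"):
        print(q,[(np.round(r["bbox"]).tolist(),round(r["confidence"],2)) for r in manip.recognise(p,q)][:6])
    for q in("waiting","slot1","slot5","carrier_a","rack","park"):
        print(q,[(np.round(r["centre"],1).tolist(),round(r["confidence"],2)) for r in manip.spot_point(p,q)][:6])
E
```

```text
{'clock': 0.0, 'joint_pos': array([ 1.13939351,  0.332867  , -0.06472508,  1.46099192,  0.02159081,
        1.34995317, -0.08849978]), 'joint_velocities': array([ 1.51132248e-04,  3.98910609e-04,  6.28208978e-04,  8.44276771e-05,
        1.95248468e-03, -3.27294265e-04,  2.80901593e-04]), 'tau': array([-1.13170918e-03, -6.25446153e+01,  4.89578792e-02, -3.91614461e+01,
        1.62538775e-02,  9.78143566e-03,  1.90987595e-05]), 'position': array([ 0.24829842, -0.57313472,  0.24749489]), 'ee_rot': array([-0.14367385,  0.69290642, -0.69186027,  0.14341509]), 'ft_force': array([0.2756329 , 0.09589835, 0.37469124]), 'torque': array([-0.04565829, -0.00318637,  0.02947641]), 'grip_width': 1.003615460533768} 0.017
top [0.44527    0.09996799 1.17102516] [[0.006, -1.0, 0.027], [-0.996, -0.008, -0.086], [0.086, -0.027, -0.996]] 408.60333576931123
park [([231.0, 156.0, 316.0, 205.0], 0.76)]
rack [([387.0, 175.0, 442.0, 204.0], 0.6), ([232.0, 156.0, 318.0, 204.0], 0.26)]
carrier_a [([292.0, 177.0, 308.0, 200.0], 0.84), ([184.0, 146.0, 206.0, 169.0], 0.84), ([239.0, 166.0, 256.0, 189.0], 0.8), ([
[... 1007 characters left out ...]
([394.0, 216.0, 413.0, 252.0], 0.65)]
vial [([288.0, 152.0, 301.0, 177.0], 0.83)]
mailer [([242.0, 157.0, 275.0, 173.0], 0.91)]
waiting [([402.8, 233.6], 0.77)]
slot1 [([183.5, 222.1], 0.91), ([213.7, 221.7], 0.86), ([202.3, 222.7], 0.68), ([178.4, 220.9], 0.65), ([166.9, 218.4], 0.56), ([401.2, 238.9], 0.55)]
slot5 [([183.5, 222.1], 0.91), ([213.7, 221.7], 0.86), ([202.3, 222.7], 0.68), ([178.4, 220.9], 0.65), ([166.9, 218.4], 0.56), ([401.2, 238.9], 0.55)]
carrier_a [([332.1, 224.6], 0.85), ([398.8, 185.9], 0.75), ([400.9, 240.3], 0.7), ([472.3, 262.1], 0.69), ([371.0, 231.9], 0.57)]
rack [([253.6, 167.0], 0.51)]
park [([370.1, 232.8], 0.81), ([212.3, 220.0], 0.55), ([406.1, 235.5], 0.44)]
```

```bash
python3 - <<'E'
import cv2,numpy as np
a=cv2.imread("pics/top.png")[135:265,175:455]; b=cv2.imread("pics/scene.png")[140:290,150:490]
r=lambda i:cv2.resize(i,(780,int(780*i.shape[0]/i.shape[1])),interpolation=cv2.INTER_CUBIC)
o=np.vstack([r(a),r(b)]);print(o.shape);cv2.imwrite("pics/c1.png",cv2.resize(o,None,fx=.84,fy=.84))
E
```

```text
(706, 780, 3)
```

View pics/c1.png

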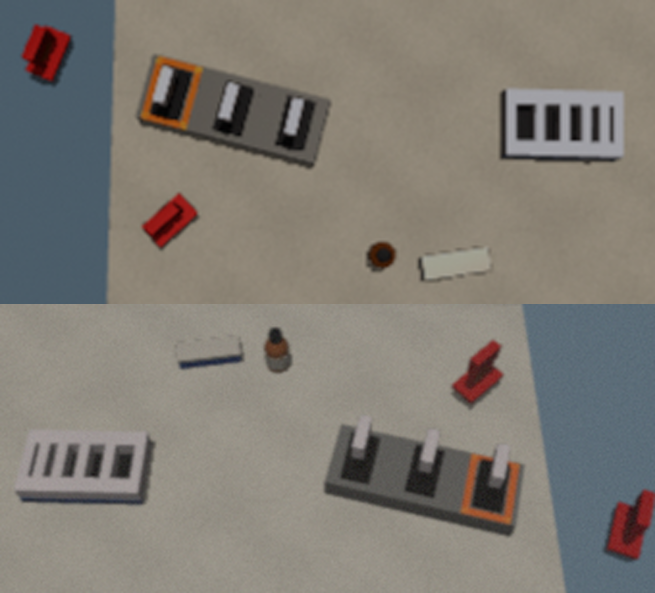

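The picture shows the orange-framed pocket's carrier at top pixel (248,177). The red look-alikes are at (199,160) and (248,228), and the rack is at (413,190) with its wide end at left (+y). Next I'll measure them from depth.

```bash
cat >> h.py <<'E'
def rect(P): # x,y,(long,short),angle of long side
    (cx,cy),(w,h),a=cv2.minAreaRect((P[:,:2]*1000).astype(np.float32))
    if w<h: w,h,a=h,w,a+90
    return [round(float(q),1) for q in (cx,cy,w,h,(a+90)%180-90)]
E
python3 - <<'E'
from h import *
for n in("top","scene"):
    p=manip.camera(n);C=cloud(p);z=C[...,2]
    bb={q:manip.recognise(p,q)[0]["bbox"] for q in("park","rack")}
    for q,b in bb.items():
        l,t,r,bt=[int(v) for v in b]; m=np.zeros(z.shape,bool);m[t-6:bt+6,l-6:r+6]=1
        s=m&(abs(z-.032)<.006); print(n,q,"top med z",np.median(z[s]).round(4),rect(C[s]),s.sum())
        if q=="park":
            g=m&(z>.085)&(z<.11)
            k,lab,st,ce=cv2.connectedComponentsWithStats(g.astype(np.uint8))
            for i in range(1,k):
                if st[i,4]>8: P=C[lab==i];print(" grip",ce[i].round(1),st[i,4],P[:,2].max().round(3),rect(P),P.mean(0).round(4))
    for q in ("carrier_a",):
        for r in manip.spot_point(p,q): print(q,np.round(r["centre"]),ray(p,*r["centre"],.012).round(4))
    for r in manip.spot_point(p,"slot3"): print("slot",np.round(r["centre"],1),ray(p,*r["centre"],.032).round(4))
E
```

```text
top park top med z 0.0326 [608.2, 211.2, 220.9, 80.5, 75.9] 1504
 grip [244.  170.7] 98 0.102 [624.9, 284.2, 41.4, 15.3, -13.9] [0.6242 0.2834 0.0973]
 grip [272.  177.7] 93 0.102 [606.8, 209.8, 41.3, 14.5, -16.1] [0.6062 0.2092 0.0975]
 grip [299.7 184. ] 91 0.102 [590.2, 135.9, 42.0, 13.9, -13.3] [0.59   0.1358 0.0979]
top rack top med z 0.0321 [594.3, -188.4, 142.4, 80.7, 89.2] 1071
carrier_a [248. 180.] [0.613 0.286 0.012]
carrier_a [250. 228.] [0.4756 0.2788 0.012 ]
carrier_a [198. 156.] [0.6787 0.4297 0.012 ]
carrier_a [302. 188.] [0.5897 0.1315 0.012 ]
carrier_a [271. 184.] [0.6006 0.2213 0.012 ]
carrier_a [412. 190.] [ 0.5867 -0.1836  0.012 ]
slot [430.5 187.7] [ 0.5919 -0.2315  0.032 ]
slot [437.5 187.2] [ 0.5935 -0.2515  0.032 ]
slot [420.4 190. ] [ 0.585  -0.2026  0.032 ]
slot [410.  188.8] [ 0.5882 -0.1731  0.032 ]
slot [397.6 187.7] [ 0.591 -0.138  0.032]
scene park top med z 0.034 [607.0, 210.7, 220.1, 82.5, 76.0] 2126
 grip [337.5 207.4] 141 0.103 [590.4, 135.6, 44.2, 14.4, -13.2] [0.5927 0.1357 0.0983]
 grip [372.8 214.4] 138 0.103 [606.1, 209.8, 44.9, 13.6, -15.7] [0.6092 0.209  0.099 ]
 grip [409.2 222.4] 153 0.103 [624.3, 284.2, 43.7, 14.2, -15.5] [0.627  0.283  0.0984]
scene rack top med z 0.0335 [593.7, -188.8, 143.4, 82.9, 88.8] 1723
carrier_a [371. 231.] [0.6057 0.2144 0.012 ]
carrier_a [402. 238.] [0.6216 0.2831 0.012 ]
carrier_a [336. 225.] [0.5906 0.1342 0.012 ]
slot [174.9 217.5] [ 0.5846 -0.2305  0.032 ]
slot [212.2 220. ] [ 0.5902 -0.145   0.032 ]
slot [183.5 220.9] [ 0.5931 -0.2094  0.032 ]
slot [168.2 222.2] [ 0.5967 -0.2433  0.032 ]
slot [199.  216.9] [ 0.5826 -0.1761  0.032 ]
```

```bash
cat >> h.py <<'E'
from scipy.spatial.transform import Rotation as Ro
def plan(target, jawdir):
    "tool-frame offset and yaw to bring TCP to target with jaw axis along jawdir deg (mod 180)"
    o=manip.get_obs();R=Ro.from_quat(o["ee_rot"]).as_matrix()
    off=R.T@(np.array(target)-o["position"])
    a=np.degrees(np.arctan2(R[1,2],R[0,2])); d=(jawdir-a+90)%180-90
    print("t",o["clock"].round(2),"tcp",o["position"].round(4),"jaw",a.round(2),"offset mm",(off*1000).round(1),"yaw",round(d*-1,2),"F",o["ft_force"].round(2),"w",round(o["grip_width"],3))
    return R
E
python3 - <<'E'
from h import *
print(plan([.6247,.284,.25],75.5).round(3))
plan([.6247,.284,.087],75.5)
E
```

```text
Traceback (most recent call last):
  File "h.py", line 25, in plan
    print("t",o["clock"].round(2),"tcp",o["position"].round(4),"jaw",a.round(2),"offset mm",(off*1000).round(1),"yaw",round(d*-1,2),"F",o["ft_force"].round(2),"w",round(o["grip_width"],3))
              ^^^^^^^^^^^^^^^^
AttributeError: 'float' object has no attribute 'round'
```

```bash
sed -i 's/o\["clock"\].round(2)/round(o["clock"],2)/' h.py
python3 - <<'E'
from h import *
print(plan([.6247,.284,.25],75.5).round(3))
E
```

```text
t 1.7 tcp [ 0.2485 -0.5735  0.2483] jaw -66.58 offset mm [-686.1   -1.7 -637.3] yaw 37.92 F [ 0.28 -0.38  0.01] w 1.0
[[-0.918  0.     0.397]
 [-0.397 -0.    -0.918]
 [-0.    -1.     0.   ]]
```

Request:
{"api": "move_arm", "payload": {
  "increments": [
    {"offset": [-0.3,0,-0.28],"yaw": 38,"jaw": 60},
    {"offset": [-0.3,0,-0.28],"yaw": 38,"jaw": 60},
    {"offset": [-0.3,0,-0.28],"yaw": 38,"jaw": 60},
    {"offset": [-0.3,0,-0.28],"yaw": 38,"jaw": 60},
    {"offset": [-0.3,0,-0.28],"yaw": 38,"jaw": 60},
    {"offset": [-0.3,0,-0.28],"yaw": 38,"jaw": 60},
    {"offset": [-0.3,0,-0.28],"yaw": 38,"jaw": 60},
    {"offset": [-0.3,0,-0.28],"yaw": 38,"jaw": 60},
    {"offset": [-0.3,0,-0.28],"yaw": 38,"jaw": 60},
    {"offset": [-0.3,0,-0.28],"yaw": 38,"jaw": 60}
  ],
  "squeeze": 60
}}

```text
clock: 2.53
position: [0.4128, -0.1954, 0.2487]
ee_rot: [-0.09, -0.701, 0.702, 0.09]
ft_force: [0.5, 0.1, 0.2]
grip_width: 0.768
```

```bash
python3 - <<'E'
from h import *
plan([.6247,.284,.2],75.5)
print(manip.get_obs()["joint_pos"].round(2))
E
```

```text
t 2.53 tcp [ 0.4128 -0.1954  0.2487] jaw -104.59 offset mm [ -84.3   48.4 -517.4] yaw -0.09 F [0.45 0.12 0.25] w 0.768
[ 0.69 -0.02 -0.34  1.87 -0.01  1.3  -1.47]
```

Request:
{"api": "move_arm", "payload": {
  "increments": [
    {"offset": [-0.084,0.04,-0.517],"yaw": 0,"jaw": 60},
    {"offset": [-0.084,0.04,-0.517],"yaw": 0,"jaw": 60},
    {"offset": [-0.084,0.04,-0.517],"yaw": 0,"jaw": 60},
    {"offset": [-0.084,0.04,-0.517],"yaw": 0,"jaw": 60},
    {"offset": [-0.084,0.04,-0.517],"yaw": 0,"jaw": 60},
    {"offset": [-0.084,0.04,-0.517],"yaw": 0,"jaw": 60},
    {"offset": [-0.084,0.04,-0.517],"yaw": 0,"jaw": 60},
    {"offset": [-0.084,0.04,-0.517],"yaw": 0,"jaw": 60},
    {"offset": [-0.084,0.04,-0.517],"yaw": 0,"jaw": 60},
    {"offset": [-0.084,0.04,-0.517],"yaw": 0,"jaw": 60}
  ]
}}

```text
clock: 3.37
position: [0.5806, 0.1845, 0.2167]
ee_rot: [-0.091, -0.701, 0.702, 0.09]
ft_force: [1.1, -0.2, 0.8]
grip_width: 0.76
```

```bash
python3 - <<'E'
from h import *
plan([.6247,.284,.2],75.5)
print(manip.get_obs()["joint_pos"].round(2))
E
```

```text
t 3.37 tcp [0.5806 0.1845 0.2167] jaw -104.64 offset mm [ -17.5   16.6 -107.4] yaw -0.14 F [ 1.1  -0.15  0.81] w 0.76
[ 0.13  0.39 -0.65  1.52  0.24  1.31 -2.38]
```

Request:
{"api": "move_arm", "payload": {
  "increments": [
    {"offset": [-0.0175,0.03,-0.1074],"yaw": 0,"jaw": 60},
    {"offset": [-0.0175,0.03,-0.1074],"yaw": 0,"jaw": 60},
    {"offset": [-0.0175,0.03,-0.1074],"yaw": 0,"jaw": 60},
    {"offset": [-0.0175,0.03,-0.1074],"yaw": 0,"jaw": 60},
    {"offset": [-0.0175,0.03,-0.1074],"yaw": 0,"jaw": 60},
    {"offset": [-0.0175,0.03,-0.1074],"yaw": 0,"jaw": 60}
  ]
}}

```text
clock: 3.87
position: [0.6248, 0.2834, 0.1866]
ee_rot: [-0.091, -0.701, 0.702, 0.09]
ft_force: [1.1, -0.7, -0.3]
grip_width: 0.764
```

```bash
python3 - <<'E'
from h import *
plan([.6247,.284,.087],75.5)
p=manip.camera("scene");save(p,"c2",(300,100,500,280),4)
E
```

```text
t 3.87 tcp [0.6248 0.2834 0.1866] jaw -104.66 offset mm [ 0.4 99.6 -0.7] yaw -0.16 F [ 1.1  -0.67 -0.33] w 0.764
```

View pics/c2.png

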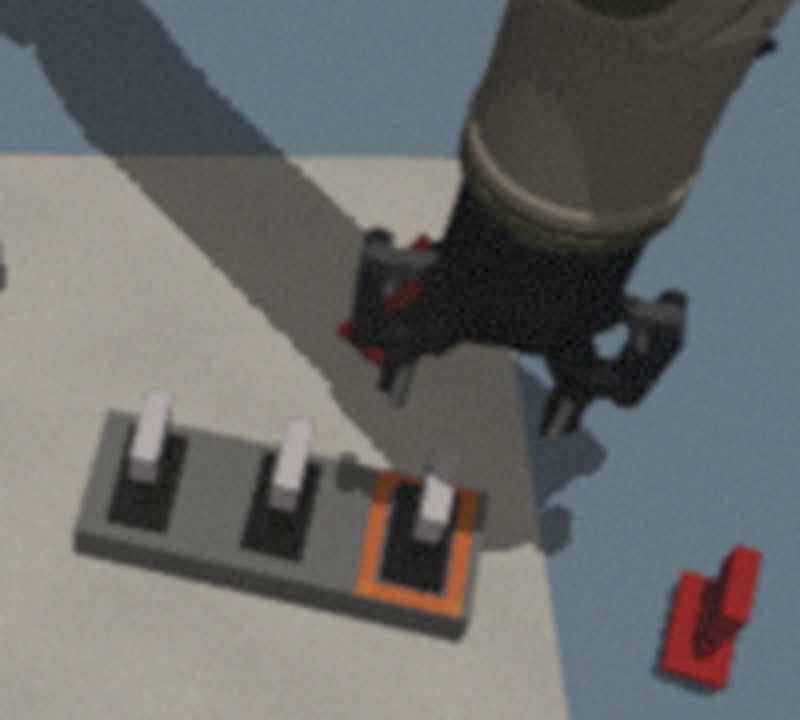

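The gripper (fingers at crop pixels (395,380) and (560,415)) stands over the orange-framed carrier at (435,505). I'm descending.

Request:
{"api": "move_arm", "payload": {
  "increments": [
    {"offset": [0,0.04,0],"yaw": 0,"jaw": 60},
    {"offset": [0,0.075,0],"yaw": 0,"jaw": 60},
    {"offset": [0,0.09,0],"yaw": 0,"jaw": 60},
    {"offset": [0,0.102,0],"yaw": 0,"jaw": 60},
    {"offset": [0,0.102,0],"yaw": 0,"jaw": 60},
    {"offset": [0,0.102,0],"yaw": 0,"jaw": 60}
  ]
}}

```text
clock: 4.42
position: [0.6259, 0.2818, 0.0863]
ee_rot: [-0.092, -0.701, 0.702, 0.09]
ft_force: [-0.2, -0.6, 1.4]
grip_width: 0.764
```

Request:
{"api": "move_arm", "payload": {
  "increments": [
    {"offset": [0,0,0],"yaw": 0,"jaw": 255},
    {"offset": [0,0,0],"yaw": 0,"jaw": 255},
    {"offset": [0,0,0],"yaw": 0,"jaw": 255},
    {"offset": [0,0,0],"yaw": 0,"jaw": 255},
    {"offset": [0,0,0],"yaw": 0,"jaw": 255},
    {"offset": [0,0,0],"yaw": 0,"jaw": 255},
    {"offset": [0,0,0],"yaw": 0,"jaw": 255},
    {"offset": [0,0,0],"yaw": 0,"jaw": 255}
  ],
  "squeeze": 60
}}

```text
clock: 5.08
position: [0.6263, 0.2822, 0.0872]
ee_rot: [-0.092, -0.701, 0.701, 0.089]
ft_force: [-1.1, -0.4, 6.0]
grip_width: 0.153
```

```bash
python3 - <<'E'
from h import *
plan([.6247,.284,.25],75.5)
E
```

```text
t 5.08 tcp [0.6263 0.2822 0.0872] jaw -104.78 offset mm [   1.3 -162.8   -1.4] yaw -0.28 F [-1.11 -0.4   5.97] w 0.153
```

Request:
{"api": "move_arm", "payload": {
  "increments": [
    {"offset": [0,-0.01,0],"yaw": 0,"jaw": 255},
    {"offset": [0,-0.02,0],"yaw": 0,"jaw": 255},
    {"offset": [0,-0.035,0],"yaw": 0,"jaw": 255},
    {"offset": [0,-0.055,0],"yaw": 0,"jaw": 255},
    {"offset": [0,-0.09,0],"yaw": 0,"jaw": 255},
    {"offset": [0,-0.13,0],"yaw": 0,"jaw": 255},
    {"offset": [0,-0.17,0],"yaw": 0,"jaw": 255},
    {"offset": [0,-0.21,0],"yaw": 0,"jaw": 255},
    {"offset": [0,-0.21,0],"yaw": 0,"jaw": 255}
  ]
}}

```text
clock: 5.83
position: [0.6268, 0.2841, 0.3083]
ee_rot: [0.096, 0.704, -0.699, -0.086]
ft_force: [0.5, 0.9, -0.0]
grip_width: 0.15
```

```bash
python3 - <<'E'
from h import *
plan([.56,.105,.58],89)
E
```

```text
t 5.83 tcp [0.6268 0.2841 0.3083] jaw -104.78 offset mm [  15.1 -273.7  187.7] yaw -13.78 F [ 0.52  0.91 -0.03] w 0.15
```

Request:
{"api": "move_arm", "payload": {
  "increments": [
    {"offset": [0.015,-0.274,0.188],"yaw": -13.8,"jaw": 255},
    {"offset": [0.015,-0.274,0.188],"yaw": -13.8,"jaw": 255},
    {"offset": [0.015,-0.274,0.188],"yaw": -13.8,"jaw": 255},
    {"offset": [0.015,-0.274,0.188],"yaw": -13.8,"jaw": 255},
    {"offset": [0.015,-0.274,0.188],"yaw": -13.8,"jaw": 255},
    {"offset": [0.015,-0.274,0.188],"yaw": -13.8,"jaw": 255},
    {"offset": [0.015,-0.274,0.188],"yaw": -13.8,"jaw": 255},
    {"offset": [0.015,-0.274,0.188],"yaw": -13.8,"jaw": 255},
    {"offset": [0.015,-0.274,0.188],"yaw": -13.8,"jaw": 255},
    {"offset": [0.015,-0.274,0.188],"yaw": -13.8,"jaw": 255}
  ]
}}

```text
clock: 6.67
position: [0.5594, 0.1036, 0.584]
ee_rot: [0.014, 0.71, -0.705, 0.001]
ft_force: [0.1, 0.9, -2.1]
grip_width: 0.153
```

Request:
{"api": "move_arm", "payload": {
  "increments": [
    {"offset": [0,0,0],"yaw": 0,"jaw": 255},
    {"offset": [0,0,0],"yaw": 0,"jaw": 255},
    {"offset": [0,0,0],"yaw": 0,"jaw": 255}
  ]
}}

```text
clock: 6.92
position: [0.5593, 0.1045, 0.5828]
ee_rot: [0.013, 0.709, -0.705, 0.001]
ft_force: [-0.3, 0.4, -1.8]
grip_width: 0.153
```

```bash
python3 - <<'E'
from h import *
R=plan([.594,-.19,.25],89);print(R.round(3).tolist())
p=manip.camera("scene");np.savez("view.npz",**{k:p[k] for k in("pixels","depth","intrinsics","R","t")})
o=manip.get_obs();c=p["R"]@(o["position"]-[0,0,.06])+p["t"];uv=(p["intrinsics"]@c/c[2])[:2].astype(int);print(uv,c[2])
u,v=uv; save(p,"c3",(max(u-60,0),max(v-70,0),u+60,v+40),6)
E
```

```text
t 6.92 tcp [0.5593 0.1045 0.5828] jaw -91.01 offset mm [-33.4 331.5 296.1] yaw -0.01 F [-0.33  0.39 -1.76] w 0.153
[[-1.0, 0.02, -0.018], [0.018, 0.007, -1.0], [-0.02, -1.0, -0.007]]
[323  15] 0.5027635414419475
```

View pics/c3.png

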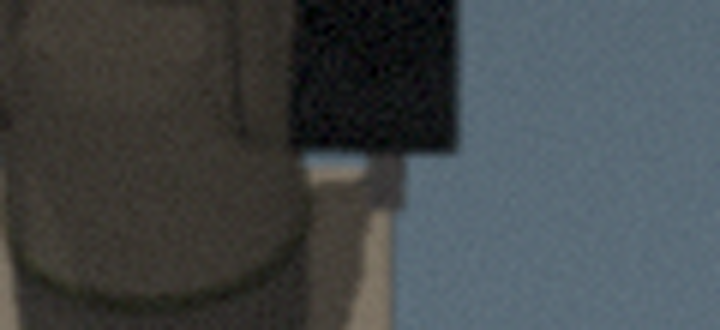

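The picture shows the black shoulder spanning crop columns 295–458 and the steel foot beneath it at 368–405. That makes the foot about 8 mm thick, offset about 2 mm toward +y. I'll refine this to sub-pixel.

```bash
python3 - <<'E'
from h import *
p=dict(np.load("view.npz")); g=p["pixels"].astype(float); 
print("rows shoulder/foot profile")
L,T=263,0
def sub(prof,c0,lo,hi):  # halfway crossing near c0
    seg=prof[c0-5:c0+6]; m=(lo+hi)/2
    i=[k for k in range(10) if (seg[k]-m)*(seg[k+1]-m)<=0]
    return [round(c0-5+k+(m-seg[k])/(seg[k+1]-seg[k]),2) for k in i]
B=g[...,2]
sh=B[14:22].mean(0); print("sh",sh[305:345].round(0).astype(int))
for r in (28,29,30,31,32): print(r,B[r,316:338].astype(int), g[r,316:338,0].astype(int))
for u in (316,330): print(p["depth"][20,u])
for u in (326,328): print("foot depth",p["depth"][29:32,u])
s=sh; r=sub(s,339,s[325:335].mean(),s[344:350].mean()); print("shoulder right",r)
R_=g[14:22,:,0].mean(0); print("red",R_[305:345].astype(int))
for y in (.0705,.0875,.1045,.1215):
    c=p["R"]@np.array([.5893,y,.5828-.06])+p["t"]; print(y,(p["intrinsics"]@c/c[2])[:2].round(2))
E
```

```text
rows shoulder/foot profile
sh [ 41  41  41  40  40  37  26  17  19  24  21  22  18  19  21  22  22  19
  22  21  20  21  20  20  21  22  22  22  22  21  23  24  22  40  77 111
 115 116 117 117]
28 [101 103 102 104 108 103 106  92  68  61  54  57  58  58  79 112 118 115
 113 116 116 117] [114 118 117 118 123 118 117  98  74  64  56  61  61  58  66  87  91  90
  87  90  89  89]
29 [ 95  95  96  94  92  93  83  71  58  57  57  52  57  57  79 112 121 121
 118 118 115 122] [117 119 119 117 116 113 104  84  63  60  59  57  58  58  68  87  93  95
  92  92  89  97]
30 [ 70  66  64  68  69  68  62  54  52  56  54  59  57  63  90 110 122 114
 117 118 117 113] [89 83 81 84 84 85 71 58 54 57 57 59 58 60 72 85 94 88 89 88 90 88]
31 [ 54  56  56  54  54  55  50  57  61  57  56  54  55  67  89 113 118 117
 119 113 116 118] [70 69 69 70 67 66 63 67 68 56 57 55 59 64 76 90 91 89 89 85 89 89]
32 [ 52  57  54  51  51  54  56  57  57  56  51  54  58  61  86 113 119 117
 118 116 121 118] [65 67 65 64 64 68 69 66 63 59 55 56 60 59 75 88 92 89 91 88 94 90]
0.47593954
0.47662237
foot depth [0.49631163 0.49771038 0.50062865]
foot depth [0.49642512 0.49730742 0.49908668]
shoulder right [np.float64(338.78)]
red [51 51 50 49 48 44 26 13 16 22 16 19 17 14 19 20 19 17 19 16 19 16 17 16
 18 19 17 20 18 15 19 21 17 30 59 84 87 88 89 89]
0.0705 [295.79  31.36]
0.0875 [309.82  31.42]
0.1045 [323.87  31.48]
0.1215 [337.92  31.53]
```

```bash
python3 - <<'E'
from h import *
p=dict(np.load("view.npz"));C=cloud(p)
P=C[8:22,314:336].reshape(-1,3);print("shoulder",np.percentile(P[:,0],[5,50,95]).round(4),P[:,1].mean().round(4),np.percentile(P[:,2],[5,50,95]).round(4))
for r in range(2,34,2): print(r,C[r,327].round(4))
plan([.596,-.229,.16],89)
E
```

```text
shoulder [0.5665 0.579  0.5885] 0.1051 [0.5362 0.538  0.5446]
2 [0.5785 0.1079 0.5541]
4 [0.5772 0.1079 0.5507]
6 [0.5776 0.108  0.5484]
8 [0.5772 0.108  0.5456]
10 [0.5778 0.108  0.5435]
12 [0.5787 0.1081 0.5415]
14 [0.578  0.1081 0.5384]
16 [0.5818 0.1081 0.5384]
18 [0.5846 0.1081 0.5377]
20 [0.5887 0.1081 0.5379]
22 [0.5868 0.1082 0.534 ]
24 [0.5868 0.1082 0.5313]
26 [0.5788 0.1083 0.5227]
28 [0.5789 0.1083 0.52  ]
30 [0.5792 0.1083 0.5174]
32 [0.5775 0.1084 0.5133]
t 6.97 tcp [0.5593 0.1044 0.5828] jaw -91.02 offset mm [-34.4 421.3 335.5] yaw -0.02 F [ 0.31  0.17 -1.9 ] w 0.152
```

Request:
{"api": "move_arm", "payload": {
  "increments": [
    {"offset": [-0.035,0.421,0.333],"yaw": 0,"jaw": 255},
    {"offset": [-0.035,0.421,0.333],"yaw": 0,"jaw": 255},
    {"offset": [-0.035,0.421,0.333],"yaw": 0,"jaw": 255},
    {"offset": [-0.035,0.421,0.333],"yaw": 0,"jaw": 255},
    {"offset": [-0.035,0.421,0.333],"yaw": 0,"jaw": 255},
    {"offset": [-0.035,0.421,0.333],"yaw": 0,"jaw": 255},
    {"offset": [-0.035,0.421,0.333],"yaw": 0,"jaw": 255},
    {"offset": [-0.035,0.421,0.333],"yaw": 0,"jaw": 255},
    {"offset": [-0.035,0.421,0.333],"yaw": 0,"jaw": 255},
    {"offset": [-0.035,0.421,0.333],"yaw": 0,"jaw": 255}
  ]
}}

```text
clock: 7.8
position: [0.5875, -0.1524, 0.2536]
ee_rot: [0.012, 0.71, -0.705, 0.0]
ft_force: [1.2, 0.1, -1.2]
grip_width: 0.152
```

```bash
python3 - <<'E'
from h import *
print(plan([.595,-.229,.135],89).round(3))
E
```

```text
t 7.8 tcp [ 0.5875 -0.1524  0.2536] jaw -90.97 offset mm [ -6.7 118.2  77.3] yaw 0.03 F [ 1.21  0.09 -1.2 ] w 0.152
[[-1.     0.018 -0.017]
 [ 0.017  0.007 -1.   ]
 [-0.018 -1.    -0.007]]
```

Request:
{"api": "move_arm", "payload": {
  "increments": [
    {"offset": [-0.0057,0.118,0.0773],"yaw": 0,"jaw": 255},
    {"offset": [-0.0057,0.118,0.0773],"yaw": 0,"jaw": 255},
    {"offset": [-0.0057,0.118,0.0773],"yaw": 0,"jaw": 255},
    {"offset": [-0.0057,0.118,0.0773],"yaw": 0,"jaw": 255},
    {"offset": [-0.0057,0.118,0.0773],"yaw": 0,"jaw": 255},
    {"offset": [-0.0057,0.118,0.0773],"yaw": 0,"jaw": 255},
    {"offset": [-0.0057,0.118,0.0773],"yaw": 0,"jaw": 255}
  ]
}}

```text
clock: 8.38
position: [0.5956, -0.227, 0.1376]
ee_rot: [0.013, 0.71, -0.704, 0.002]
ft_force: [-0.1, 0.5, -1.3]
grip_width: 0.153
```

```bash
python3 - <<'E'
from h import *
plan([.594,-.229,.108],89)
p=manip.camera("scene");save(p,"c4",(140,150,260,250),6)
C=cloud(p)
g=p["pixels"].astype(int)
E
```

```text
t 8.38 tcp [ 0.5956 -0.227   0.1376] jaw -90.85 offset mm [ 2.2 29.5  2.3] yaw 0.15 F [-0.12  0.5  -1.26] w 0.153
```

View pics/c4.png

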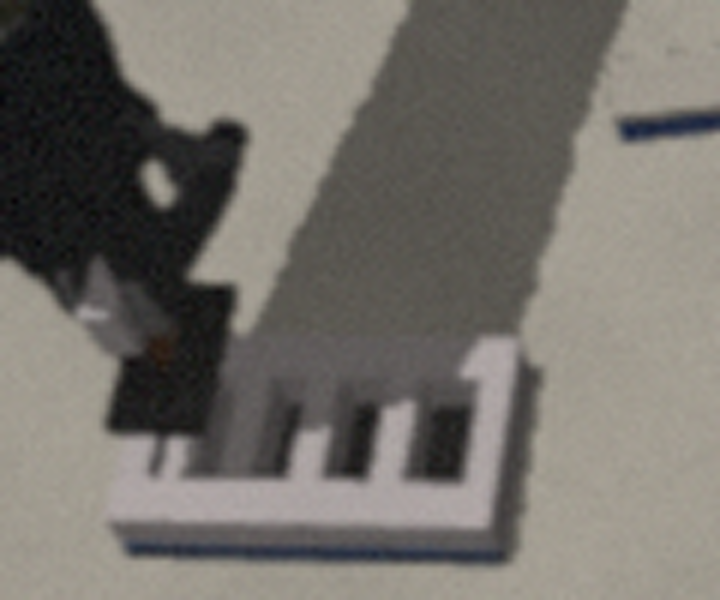

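The picture shows the carrier over the narrow end of the rack, with slot 1 visible at crop (158,455) and slot 2 at (205,455). Next come a lower hover and a light probe.

Request:
{"api": "move_arm", "payload": {
  "increments": [
    {"offset": [0.0022,0.012,0.0023],"yaw": 0.1,"jaw": 255},
    {"offset": [0.0022,0.02,0.0023],"yaw": 0.1,"jaw": 255},
    {"offset": [0.0022,0.024,0.0023],"yaw": 0.1,"jaw": 255},
    {"offset": [0.0022,0.026,0.0023],"yaw": 0.1,"jaw": 255},
    {"offset": [0.0022,0.026,0.0023],"yaw": 0.1,"jaw": 255},
    {"offset": [0.0022,0.026,0.0023],"yaw": 0.1,"jaw": 255}
  ]
}}

```text
clock: 8.93
position: [0.5941, -0.2291, 0.1119]
ee_rot: [0.013, 0.709, -0.705, 0.002]
ft_force: [-1.2, 0.6, -2.2]
grip_width: 0.153
```

```bash
python3 - <<'E'
from h import *
plan([.594,-.229,.107],89)
E
```

```text
t 8.93 tcp [ 0.5941 -0.2291  0.1119] jaw -90.93 offset mm [ 0.2  4.9 -0. ] yaw 0.07 F [-1.17  0.57 -2.22] w 0.153
```

Request:
{"api": "move_arm", "payload": {
  "increments": [
    {"offset": [0,0.001,0],"yaw": 0,"jaw": 255},
    {"offset": [0,0.002,0],"yaw": 0,"jaw": 255},
    {"offset": [0,0.003,0],"yaw": 0,"jaw": 255},
    {"offset": [0,0.004,0],"yaw": 0,"jaw": 255},
    {"offset": [0,0.004,0],"yaw": 0,"jaw": 255}
  ]
}}

```text
clock: 9.35
position: [0.5941, -0.229, 0.1077]
ee_rot: [0.013, 0.709, -0.705, 0.002]
ft_force: [-0.2, -0.0, -2.6]
grip_width: 0.157
```

Request:
{"api": "move_arm", "payload": {
  "increments": [
    {"offset": [0,0.0005,0],"yaw": 0,"jaw": 255},
    {"offset": [0,0.001,0],"yaw": 0,"jaw": 255},
    {"offset": [0,0.0015,0],"yaw": 0,"jaw": 255},
    {"offset": [0,0.002,0],"yaw": 0,"jaw": 255},
    {"offset": [0,0.002,0],"yaw": 0,"jaw": 255}
  ]
}}

```text
clock: 9.77
position: [0.5946, -0.2291, 0.107]
ee_rot: [0.014, 0.709, -0.705, 0.002]
ft_force: [-2.7, 0.3, 8.4]
grip_width: 0.154
```

Request:
{"api": "move_arm", "payload": {
  "increments": [
    {"offset": [0,0.0013,0.0005],"yaw": 0,"jaw": 255},
    {"offset": [0,0.0013,0.001],"yaw": 0,"jaw": 255},
    {"offset": [0,0.0013,0.0014],"yaw": 0,"jaw": 255},
    {"offset": [0,0.0013,0.0018],"yaw": 0,"jaw": 255},
    {"offset": [0,0.0013,0.0022],"yaw": 0,"jaw": 255},
    {"offset": [0,0.0013,0.0025],"yaw": 0,"jaw": 255}
  ]
}}

```text
clock: 10.27
position: [0.5949, -0.23, 0.1068]
ee_rot: [0.013, 0.71, -0.704, 0.003]
ft_force: [-3.3, 4.1, 9.5]
grip_width: 0.152
```

```bash
python3 - <<'E'
from h import *
plan([.594,-.229,.107],89)
print(manip.get_obs()["torque"])
E
```

```text
t 10.27 tcp [ 0.5949 -0.23    0.1068] jaw -90.87 offset mm [ 0.9 -0.2 -1. ] yaw 0.13 F [-3.31  4.08  9.54] w 0.152
[1.43274682 1.05036877 0.08206751]
```

Request:
{"api": "move_arm", "payload": {
  "increments": [
    {"offset": [0.0005,0.001,0.0018],"yaw": 0,"jaw": 255},
    {"offset": [0.0005,0.001,0.0022],"yaw": 0,"jaw": 255},
    {"offset": [0.0005,0.001,0.0026],"yaw": 0,"jaw": 255},
    {"offset": [0.0005,0.001,0.003],"yaw": 0,"jaw": 255}
  ]
}}

```text
clock: 10.6
position: [0.5946, -0.2324, 0.1057]
ee_rot: [0.013, 0.71, -0.704, 0.003]
ft_force: [-0.3, 4.1, 0.1]
grip_width: 0.15
```

Request:
{"api": "move_arm", "payload": {
  "increments": [
    {"offset": [0,0.0007,0],"yaw": 0,"jaw": 255},
    {"offset": [0,0.0014,0],"yaw": 0,"jaw": 255},
    {"offset": [0,0.002,0],"yaw": 0,"jaw": 255},
    {"offset": [0,0.0025,0],"yaw": 0,"jaw": 255},
    {"offset": [0,0.0025,0],"yaw": 0,"jaw": 255}
  ]
}}

```text
clock: 11.02
position: [0.5945, -0.2322, 0.1029]
ee_rot: [0.013, 0.71, -0.704, 0.003]
ft_force: [-0.3, 2.3, -1.1]
grip_width: 0.154
```

```bash
python3 - <<'E'
from h import *
plan([.594,-.229,.107],89)
print(manip.get_obs()["torque"])
E
```

```text
t 11.02 tcp [ 0.5945 -0.2322  0.1029] jaw -90.84 offset mm [ 0.5 -4.1 -3.2] yaw 0.16 F [-0.32  2.32 -1.09] w 0.154
[ 0.58614191 -0.0968732   0.00350115]
```

The foot has entered slot 2, about 4 mm below the contact height. I'm lowering it gently.

Request:
{"api": "move_arm", "payload": {
  "increments": [
    {"offset": [0,0.001,-0.0003],"yaw": 0,"jaw": 255},
    {"offset": [0,0.002,-0.0003],"yaw": 0,"jaw": 255},
    {"offset": [0,0.003,-0.0003],"yaw": 0,"jaw": 255},
    {"offset": [0,0.004,-0.0003],"yaw": 0,"jaw": 255},
    {"offset": [0,0.005,-0.0003],"yaw": 0,"jaw": 255},
    {"offset": [0,0.006,-0.0003],"yaw": 0,"jaw": 255},
    {"offset": [0,0.006,-0.0003],"yaw": 0,"jaw": 255}
  ]
}}

```text
clock: 11.6
position: [0.5945, -0.232, 0.0966]
ee_rot: [0.013, 0.71, -0.704, 0.003]
ft_force: [0.4, 1.0, -1.6]
grip_width: 0.154
```

```bash
python3 - <<'E'
from h import *
plan([.594,-.229,.0882],89)
print(manip.get_obs()["torque"])
E
```

```text
t 11.6 tcp [ 0.5945 -0.232   0.0966] jaw -90.85 offset mm [ 0.7  8.4 -3. ] yaw 0.15 F [ 0.37  0.96 -1.59] w 0.154
[ 0.16283096 -0.03022208  0.05451253]
```

Request:
{"api": "move_arm", "payload": {
  "increments": [
    {"offset": [0,0.001,0],"yaw": 0,"jaw": 255},
    {"offset": [0,0.002,0],"yaw": 0,"jaw": 255},
    {"offset": [0,0.003,0],"yaw": 0,"jaw": 255},
    {"offset": [0,0.004,0],"yaw": 0,"jaw": 255},
    {"offset": [0,0.005,0],"yaw": 0,"jaw": 255},
    {"offset": [0,0.006,0],"yaw": 0,"jaw": 255},
    {"offset": [0,0.007,0],"yaw": 0,"jaw": 255},
    {"offset": [0,0.0075,0],"yaw": 0,"jaw": 255},
    {"offset": [0,0.0075,0],"yaw": 0,"jaw": 255}
  ]
}}

```text
clock: 12.35
position: [0.5946, -0.2319, 0.0889]
ee_rot: [0.013, 0.71, -0.704, 0.003]
ft_force: [0.6, 0.5, -2.4]
grip_width: 0.152
```

Request:
{"api": "move_arm", "payload": {
  "increments": [
    {"offset": [0,0.0007,0],"yaw": 0,"jaw": 255},
    {"offset": [0,0.0014,0],"yaw": 0,"jaw": 255},
    {"offset": [0,0.002,0],"yaw": 0,"jaw": 255},
    {"offset": [0,0.0025,0],"yaw": 0,"jaw": 255},
    {"offset": [0,0.0025,0],"yaw": 0,"jaw": 255}
  ]
}}

```text
clock: 12.77
position: [0.595, -0.2319, 0.0875]
ee_rot: [0.013, 0.71, -0.704, 0.003]
ft_force: [-2.7, 2.0, 7.7]
grip_width: 0.153
```

```bash
python3 - <<'E'
from h import *
plan([.594,-.229,.0872],89)
p=manip.camera("top");save(p,"c5",(370,160,460,220),8)
E
```

```text
t 12.77 tcp [ 0.595  -0.2319  0.0875] jaw -90.85 offset mm [ 1.1  0.3 -2.8] yaw 0.15 F [-2.66  2.03  7.67] w 0.153
```

View pics/c5.png

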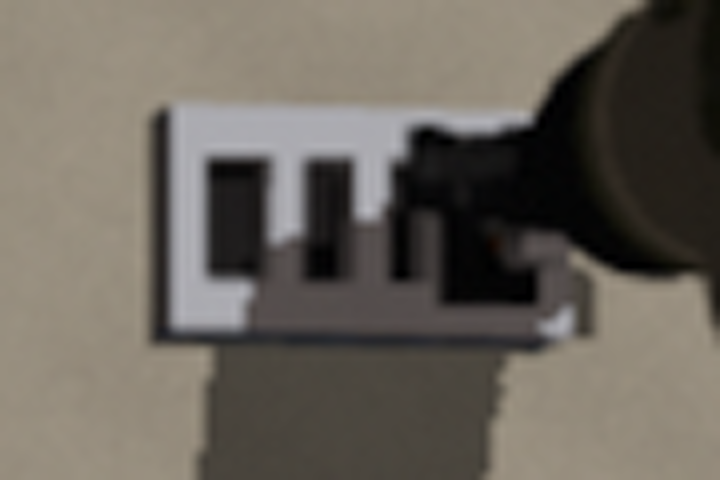

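Contact came at TCP z 0.0875, against 0.0872 expected for the shoulder on the rack. The top view shows slots 5, 4 and 3 (crop columns 238, 328 and 402) empty and the shoulder over slots 2 and 1. I'll relax, release and retreat.

Request:
{"api": "move_arm", "payload": {
  "increments": [
    {"offset": [0,0.0007,0],"yaw": 0,"jaw": 255},
    {"offset": [0,0.0007,0],"yaw": 0,"jaw": 255},
    {"offset": [0,0.0002,0],"yaw": 0,"jaw": 255},
    {"offset": [0,0.0002,0],"yaw": 0,"jaw": 80},
    {"offset": [0,0.0002,0],"yaw": 0,"jaw": 80},
    {"offset": [0,0.0002,0],"yaw": 0,"jaw": 80},
    {"offset": [0,0.0002,0],"yaw": 0,"jaw": 80},
    {"offset": [0,0.0002,0],"yaw": 0,"jaw": 80},
    {"offset": [0,0.0002,0],"yaw": 0,"jaw": 80},
    {"offset": [0,0.0002,0],"yaw": 0,"jaw": 80}
  ]
}}

```text
clock: 13.65
position: [0.5951, -0.2319, 0.0873]
ee_rot: [0.013, 0.71, -0.704, 0.003]
ft_force: [0.4, -0.1, 0.0]
grip_width: 0.69
```

Request:
{"api": "move_arm", "payload": {
  "increments": [
    {"offset": [0,-0.01,0],"yaw": 0,"jaw": 80},
    {"offset": [0,-0.025,0],"yaw": 0,"jaw": 80},
    {"offset": [0,-0.05,0],"yaw": 0,"jaw": 80},
    {"offset": [0,-0.08,0],"yaw": 0,"jaw": 80},
    {"offset": [0,-0.12,0],"yaw": 0,"jaw": 80},
    {"offset": [0.1,-0.15,0.03],"yaw": 0,"jaw": 80},
    {"offset": [0.12,-0.18,0.07],"yaw": 0,"jaw": 80},
    {"offset": [0.12,-0.2,0.1],"yaw": 0,"jaw": 80},
    {"offset": [0.12,-0.2,0.13],"yaw": 0,"jaw": 80},
    {"offset": [0.12,-0.2,0.13],"yaw": 0,"jaw": 80}
  ]
}}

```text
clock: 14.48
position: [0.4671, -0.3634, 0.2862]
ee_rot: [0.014, 0.709, -0.705, 0.003]
ft_force: [0.5, -0.2, -0.5]
grip_width: 0.689
```

```bash
python3 - <<'E'
from h import *
plan([.594,-.229,.0872],89)
for n in("top","scene"):
    p=manip.camera(n);C=cloud(p);z=C[...,2]
    g=(z>.085)&(z<.11)&(C[...,0]>.5)&(C[...,0]<.7)&(C[...,1]>-.3)
    k,lab,st,ce=cv2.connectedComponentsWithStats(g.astype(np.uint8))
    for i in range(1,k):
        if st[i,4]>8: P=C[lab==i];print(n,ce[i].round(1),P[:,2].max().round(3),np.median(P[:,2]).round(4),rect(P))
a=p["pixels"][150:270,130:280,::-1];t=manip.camera("top")["pixels"][150:270,360:510,::-1]
cv2.imwrite("pics/c6.png",cv2.resize(np.hstack([a,t]),None,fx=2.6,fy=2.6,interpolation=cv2.INTER_CUBIC))
E
```

```text
t 14.48 tcp [ 0.4671 -0.3634  0.2862] jaw -90.85 offset mm [-119.9  202.9 -134.9] yaw 0.15 F [ 0.53 -0.24 -0.54] w 0.689
top [188.7 152.2] 0.091 0.0868 [674.0, 433.7, 40.8, 13.3, -20.8]
top [272.  177.6] 0.103 0.0983 [606.9, 209.6, 41.4, 14.1, -15.5]
top [299.8 184. ] 0.105 0.0981 [590.5, 135.9, 41.9, 14.0, -13.7]
top [436.  183.9] 0.104 0.0975 [594.4, -228.5, 42.1, 15.1, -0.4]
scene [337.5 207.4] 0.103 0.0993 [589.4, 135.8, 44.4, 14.3, -13.1]
scene [165.7 207.9] 0.102 0.0989 [593.8, -228.9, 43.5, 15.8, -0.7]
scene [372.8 214.4] 0.103 0.0997 [606.4, 209.7, 42.5, 13.6, -15.7]
scene [485.1 245.6] 0.091 0.0878 [672.6, 434.0, 42.9, 14.7, -21.0]
```

View pics/c6.png

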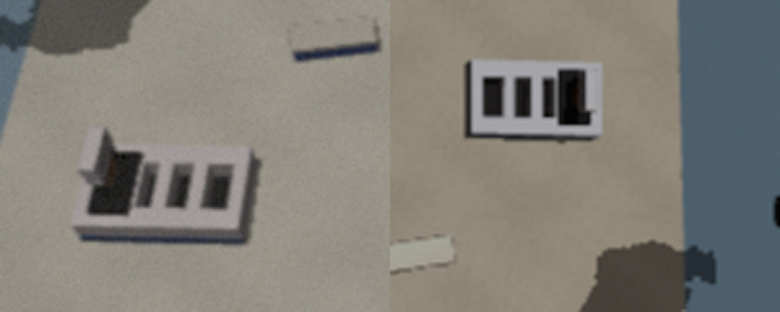

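```bash
python3 -c "
from workcell import manip;print(manip.hand_in())"
```

```text
the job is handed in; nothing more can be done
None
```

The carrier from the orange-framed pocket is standing in slot 2 of the rack, with its shoulder down on the rack top. I handed the job in at about 14.6 s of the 54 s allowed. `hand_in` reports no verdict.

- **Choosing the slot:** I held the carrier up to the scene camera before filing it. The foot looked 8 to 9 mm thick, which fits the 8 mm size, and sat about 2.5 to 3.5 mm toward +y. I did not probe slot 1 (5 mm) because an 8 mm foot cannot enter it.
- **Probing:** I touched the rack top at about 11 N and slid along it until the foot dropped in, then lowered it about 20 mm. The shoulder touched at about 10 N, against the 30 N limit, while the fingers still held it. I then relaxed, released and backed away.
- **Final checks:**
  - The grip's top is at 98 mm, the same height as the two carriers still seated in the parking block.
  - Its centre is about 3 mm from the slot's centre, consistent with the foot's offset.
  - The other two carriers measure within about 1 mm of their starts.
  - I never went near the vial or the mailer, but I did not re-measure them.
- **Disagreement:** the foot entered about 3 mm further toward -y than the camera estimate. I put this down to camera calibration and foot-offset error. In the last pictures slots 3, 4 and 5 are empty and the shoulder covers slots 1 and 2, so I take it to be in slot 2.

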